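# Put the lid on the blade grinder and hold it at the pulse position

### The job

Put the loose lid on the small coffee grinder: lower it fully home in the collar with its ear at the one-bar mark, then turn it clockwise to the two-bar pulse mark, about half-way to the lock, so that the sprung switch is pressed, and keep hold of it there - it must never be turned on until it clicks into the lock. Finish while still gripping the lid in that position, and leave everything else on the counter where it stands.

Things in the scene. Friction and masses are not known exactly. Their poses are not given: they have to be found in the camera images.
- grinder: Blade coffee grinder fixed to the counter: steel shell 104 mm across on a 124 mm plate, black collar 96 mm across, rim 150 mm above the counter, open bowl with beans. Origin: centre of its underside, z up along its axis; its x points to the one-bar mark, where the lid's ear goes in. A black crescent pod with the switch runs round the collar, out to 67 mm (80 at the catch), 6 mm above the rim.
- rim (a point): Point on the grinder's axis at the top of the collar, 150 mm above the counter. Inside the rim is a steel lip 6 mm high, 38 mm in inner radius, with three notches 120 degrees apart, each 27 degrees wide, the first at the one-bar mark. Below it is a channel 43 mm in radius and 12 mm high, with stops: the lid cannot turn anticlockwise from there.
- mark_in (a point): One white bar on top of the pod wall, 65.5 mm from the grinder's axis along its x: the ear points here as the lid is dropped in (turn 0).
- mark_pulse (a point): Two white bars on the pod wall, same radius, 32 degrees clockwise from the one-bar mark seen from above: the ear points here in the pulse position.
- mark_lock (a point): Three white bars on the pod wall, same radius, 65 degrees clockwise from the one-bar mark: the ear points here when locked on. Not to be reached.
- lid: Grinder lid, loose, upright, about 0.13 kg, 68 mm tall. Origin: centre of underside; z up, x to its ear. Spigot 72 mm wide, 14.5 mm high; three lugs at its foot, 120 degrees apart (first under the ear), 12 mm wide, 6 high, 41 mm from the axis; flange 92 mm wide, 5 thick; milky clear dome to 40 mm up, top 74 mm wide. Home: flange on the rim, origin 135.5 mm over the counter, 2.5 mm of vertical play once turned.
- lid_grip (a point): Middle of the black upright rib on the dome, 56 mm above the lid's underside on its axis. The rib is 60 mm long (along the lid's x), 16 mm thick (along its y), from 40 to 68 mm above the underside.
- lid_ear (a point): Middle of the outer part of the lid's ear, 55 mm from the lid's axis along its x and 17.5 mm above its underside. The ear is a flat black tab 12 mm wide and 6 mm thick with a white line, reaching 60 mm from the axis.
- switch (a joint): Sprung switch tab, steel, on the pod; turns about the grinder's axis. rad, 0 at rest, grows as the ear pushes it clockwise. The ear meets it 8 degrees (0.14 rad) after the one-bar mark, so it reads the lid's turn less 0.14: 0.42 at the two-bar mark. The motor runs from 0.26. It pushes back with 0.1 N m at first, 0.25 at the mark, and turns the lid back if let go.
- catch (a joint): Sprung lock catch, a round steel nub 12 mm across standing out of the pod wall 55 degrees clockwise from the one-bar mark. m, 0 at rest, to about 0.002 as the ear forces it outwards. The ear meets it at 45 degrees of turn and needs about 0.7 N m more to be forced past it into the lock.
- pitcher: Bystander: steel milk pitcher, 100 mm tall, 85 mm wide, with a handle. Origin: centre of its underside.
- tamper: Bystander: coffee tamper, steel foot 58 mm across, dark wooden handle, 88 mm tall. Origin: centre of its underside.
- dosing_ring: Bystander: aluminium dosing ring 64 mm across, 22 mm high. Origin: centre of its underside.
- cup_white: Bystander: white cup 78 mm across, 62 mm tall, with a handle. Origin: centre of its underside.
- cup_blue: Bystander: light blue cup 78 mm across, 62 mm tall, with a handle. Origin: centre of its underside.
- portafilter: Bystander: portafilter lying on the counter, steel basket 71 mm across, 26 mm high, black handle reaching 172 mm from the basket's axis along its x. Origin: centre of the basket's underside.
- brush: Bystander: counter brush 180 mm long, lying flat along its x. Origin: centre of its underside.
Things that resemble listed ones, but are neither listed nor needed, are in the scene too. What is shaped like the lid but brown, green or red is not meant.

How it is judged:
By the outcome, as a careful person would: the job done as asked, in the order asked, and still so for the second after the job is handed in, while the arm keeps its last pose, push and grip.
It also fails if it takes over 42 s, if anything falls off the work surface, if the arm or the gripper's body presses on something with over 40 N, if the wrist force passes 120 N, or if a joint passes its speed limit or range.

### The arm

A 7-joint arm with a two-finger parallel gripper is mounted at the origin on the work surface. World frame = base frame: x ahead of the robot, y to its left, z up, the work surface at z = 0. Lengths are in m, angles in rad, forces in N, time in s.
With the tool pointing down it reaches from about 0.4 to 0.85 m from the base axis. Payload 10.4 kg.
Tool frame: the origin (TCP) lies at the very end of the fingers, on their centre line; the grasp point (between the pads) lies 19 mm behind it; x points along the fingers, y is the direction in which the jaws open and shut, and the axes are right-handed (so a half turn about x gives the same grasp; the last joint's range is limited). The gripper opens to 85 mm and grips with 20 to 120 N. Pads are 22 mm wide; open, the fingers measure 114 mm over their backs; the gripper's body (76 mm by 85 mm) begins 54 mm behind the grasp point. The pads swing forward as they close: fully open they stand 13 mm farther back than shut.
Start: joints at [1.224, 0.332, -0.065, 1.46, 0.022, 1.35, -0.088], TCP at [0.199, -0.593, 0.231] pointing down, gripper open.
Joint ranges: [-2.6, 2.6], [-0.5, 2.12], [-1.47, 1.34], [0.16, 2.42], [-1.27, 4.41], [0.06, 2.06], [-2.6, 2.6]. Speed limits (rad/s): [2.22, 2.22, 2.79, 2.79, 3.14, 3.14, 3.14].

### API

Orientations are given as a unit quaternion [x, y, z, w].
In Python, from workcell import monitor, camera, ticket, regions_of gives the robot as it stands.
- The arm moves only by the tool step_arm, never from a script. Its argument "increments" is a list of rows, each a list of 5 numbers: the finger opening in m, from 0 to 0.0854, then the shift along the world's x, y, z in m, then the turn about the world's z in rad. A call has 1 to 12 rows; each row shifts and turns the commanded pose from where the row before left it; what a row does not reach is not made up. A row lasts 1/12 s, in which the tool goes at most 41.7 mm and 7.16 degrees, less where a joint would pass 70% of its speed; a pose out of reach is approached as far as the arm can. A call with a gripper value outside its range is refused whole. The fingers move at their own pace and stop on an object; "force" is the grip in N (left out, the last holds). Time passes only in rows, so rows that do not move let the fingers close. It gives the time, the measured TCP pose, the force and the opening at its end, in the units of the state.
- monitor.get_obs(): the state, without advancing time (a new reading comes with each control period).
- camera(name): name is "scene" or "top" or "wrist"; returns a dict with "color" (480x640x3 uint8, red, green, blue), "range_z" (480x640 float32, m along the optical axis (not along the pixel's ray), 0 where there is no reading), "fx", "fy", "cx", "cy" (pixels), "cam_to_world" (4x4, takes a point from camera to world coordinates). Camera axes: x right, y up, looking along -z (the intrinsics and any distortion apply to the point x, -y, -z); pixel columns grow to the right and rows downward; lengths in m; the calibration is good to about 2 mm. A picture is of the moment at which its call begins.
- ticket.hand_in(): hands the job in, once; it reports no verdict.
Trained networks look in a picture, given as the dict that the camera call returned (one of the last four; its "shot" number tells which), for a name from the list of things; names that differ only in an ending like _2 or _b are one class to them, and where a whole thing is asked for, a point or a joint stands for the part that bears it (a point fixed in the world has none). Each returns a list of dicts, best first, with "p" (0 to 1); they miss things now and then, are a little off and sometimes report something else, mostly with a low value. They report only what shows in the picture. A call takes as long as a camera call. They do not tell look-alikes from the thing itself.
- regions_of(picture, query): "region" (480x640 bool, what is visible of it) and "centre" ([row, column] in pixels, amid what is visible of it).
The state is a dict: "clock": time; "joint_pos": joint angles; "joint_velocities": joint speeds; "tau": joint torques, N m; "position": TCP position; "ee_rot": TCP orientation; "ft_force": force on the tool from outside, world axes, zero at the start; "torque": the same for the moment, N m; "grip_width": opening from 0.0 (shut) to 1.0 (fully open).
Only numpy, scipy, OpenCV 4.12 (cv2) and the standard library are available. Lean on these libraries where they do the work, as an engineer would, in place of code of your own. Each camera call takes 0.05 s, during which the arm holds its last target. There are 200 camera calls.

## Working session

There is one attempt and no reset: what is moved stays moved. The work goes in short steps, Python scripts to look and compute and a tool call to move; the robot and the scene stay as the last step left them, time stands still between calls to the robot, and variables do not carry over. Pictures are saved under pics/ and viewed, about 8 in all and at most 12, crops included, and the job is handed in when it is done.

Besides the shell and the picture viewer there is one more tool, called after ">>>" as name(argument=value, ...) on one line, values as JSON. step_arm: Moves the arm, as the interface text tells. Its arguments: {"type":"object","properties":{"increments":{"type":"array"},"force":{"type":"number"}},"required":["increments"]}

```bash
mkdir -p pics; ls
cat > h.py <<'E'
import numpy as np, cv2
from workcell import monitor, camera, ticket, regions_of
def w(p,r,c,z=None):
    """pixel -> world with depth z"""
    x=(c-p['cx'])/p['fx']; y=(r-p['cy'])/p['fy']
    return (p['cam_to_world']@np.stack([x*z,-y*z,-z,np.ones_like(z)],0).reshape(4,-1))[:3].T
def cloud(p):
    r,c=np.mgrid[:480,:640].astype(float); return w(p,r,c,p['range_z'].astype(float)).reshape(480,640,3)
def atz(p,r,c,h):
    T=p['cam_to_world']; d=T[:3,:3]@np.array([(c-p['cx'])/p['fx'],-(r-p['cy'])/p['fy'],-1]); o=T[:3,3]
    return o+d*(h-o[2])/d[2]
def save(n,img): cv2.imwrite('pics/'+n,img[:,:,::-1])
E
python3 - <<'E'
from h import *
print(monitor.get_obs())
for n in('top','scene'):
    p=camera(n); save(n+'1.png',p['color']); print(n,p['cam_to_world'].round(3).tolist(),p['fx'],[k for k in p])
    C=cloud(p)
    for q in('lid','grinder','lid_ear','lid_grip','switch','catch'):
        for d in regions_of(p,q)[:4]:
            m=d['region']&(p['range_z']>0); P=C[m]
            print(q,round(d['p'],2),np.round(d['centre']),m.sum(),np.median(P,0).round(3) if m.sum() else '',np.percentile(P[:,2],98).round(3) if m.sum() else '', np.median(p['color'][d['region']],0))
E
```

```text
pics
{'clock': 0.0, 'joint_pos': array([ 1.22440092,  0.3328922 , -0.06471026,  1.46095321,  0.02161945,
        1.34988207, -0.08850653]), 'joint_velocities': array([ 2.15261161e-04,  2.30835598e-04,  4.15668645e-04,  6.84018267e-04,
       -4.61532657e-05,  3.38902079e-04, -6.42550569e-06]), 'tau': array([ 1.18477997e-04, -6.25439644e+01,  4.94090316e-02, -3.91610777e+01,
        1.63959124e-02,  1.00249823e-02,  3.55108352e-05]), 'position': array([ 0.1987296 , -0.59216756,  0.23049759]), 'ee_rot': array([-0.69774789, -0.11448597,  0.69796861, -0.11349302]), 'ft_force': array([ 0.17985508, -0.04556791, -0.01109519]), 'torque': array([ 0.05329358,  0.05835413, -0.02438532]), 'grip_width': 1.0035494900949142}
top [[-0.009, 0.981, -0.195, 0.295], [-1.0, -0.014, -0.022, -0.001], [-0.024, 0.194, 0.981, 1.458], [0.0, 0.0, 0.0, 1.0]] 558.5625576845698 ['color', 'range_z', 'fx', 'fy', 'cx', 'cy', 'cam_to_world', 'shot']
lid 0.94 [326. 267.] 1044 [0.37 0.14 0.04] 0.072 [210.  27.  16.]
lid 0.92 [267. 263.] 981 [0.515 0.141 0.04 ] 0.072 [135. 127. 118.]
lid 0.76 [212. 263.] 874 [0.665 0.152
[... 1505 characters left out ...]
49 0.291 0.039] 0.069 [126.  82.  56.]
lid_ear 0.84 [202. 321.] 992 [0.387 0.133 0.039] 0.069 [188.  63.  59.]
lid_ear 0.76 [285. 395.] 1455 [0.685 0.142 0.04 ] 0.069 [ 86. 161.  94.]
lid_ear 0.6 [242. 351.] 1099 [0.537 0.134 0.04 ] 0.069 [138.5 130.  121.5]
lid_grip 0.89 [242. 350.] 1140 [0.535 0.134 0.04 ] 0.069 [140.  130.  121.5]
lid_grip 0.88 [199. 385.] 902 [0.45  0.291 0.039] 0.069 [126.  82.  56.]
lid_grip 0.83 [200. 322.] 1011 [0.387 0.134 0.039] 0.069 [188.  63.  59.]
lid_grip 0.77 [288. 392.] 1465 [0.685 0.143 0.04 ] 0.069 [ 86. 160.  93.]
switch 0.62 [385. 146.] 2842 [ 0.653 -0.351  0.03 ] 0.064 [69. 85. 97.]
switch 0.15 [346. 356.] 2754 [0.769 0.007 0.056] 0.101 [139. 132. 122.]
```

Run:
```python
from h import *
p=camera('top')
a=cv2.resize(p['color'][150:360,180:450],None,fx=2.9,fy=2.8,interpolation=cv2.INTER_CUBIC); save('t2.png',a[:600,:800])
```

```text
(no output)
```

View pics/t2.png

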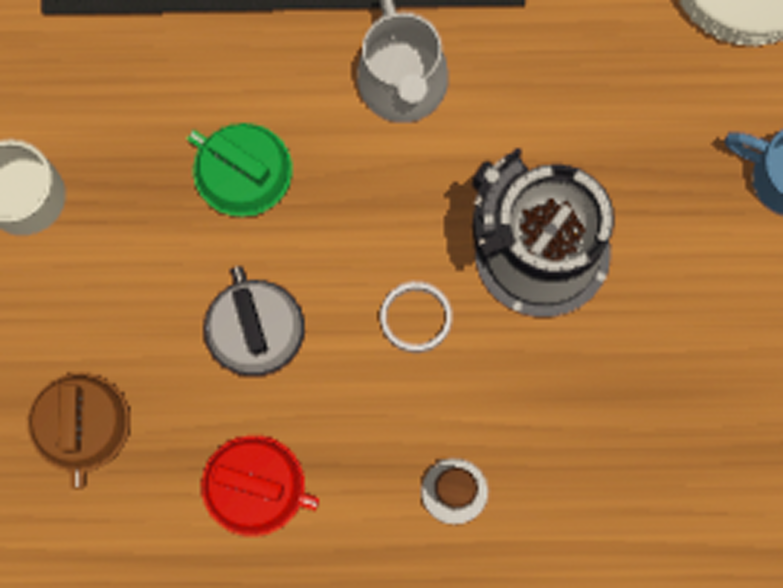

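View pics/scene1.png

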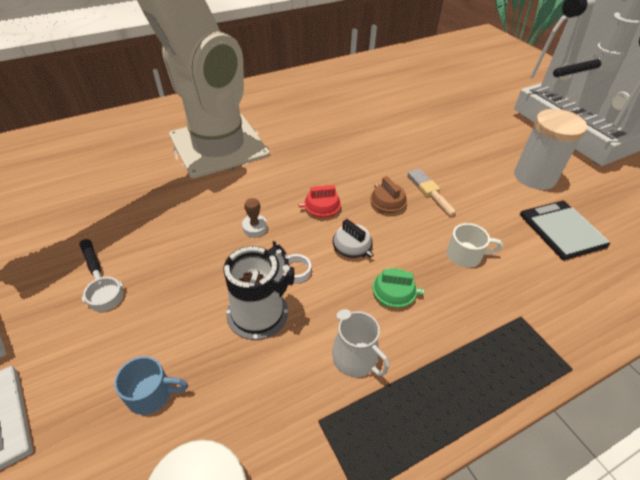

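Run:
```python
from h import *
from scipy.spatial.transform import Rotation as R
o=monitor.get_obs(); print(R.from_quat(o['ee_rot']).as_matrix().round(3))
p=camera('top'); C=cloud(p)
d=[d for d in regions_of(p,'lid') if abs(d['centre'][0]-265)<12 and abs(d['centre'][1]-264)<12][0]
m=d['region']
# rib: high points
r=m&(C[...,2]>0.058); P=C[r][:,:2]; rr,cc=np.where(r)
(cx,cy),sz,a=cv2.minAreaRect(P.astype(np.float32)*1000); print('rib rect',cx,cy,sz,a,r.sum())
v=np.linalg.svd(P-P.mean(0))[2][0]; print('rib dir',v,np.degrees(np.arctan2(v[1],v[0])), P.mean(0))
print('z pct',np.percentile(C[m][:,2],[5,50,95]))
print('ear',atz(p,247,261.7,0.0205))
# dome/flange silhouette fit at about z=.0195: 
f=m&(C[...,2]<0.055); (x,y),rad=cv2.minEnclosingCircle(C[m][:,:2].astype(np.float32)); print('enc',x,y,rad)
# rim ring
g=(C[...,2]>0.143)&(C[...,2]<0.153)&(abs(C[...,0]-.58)<.12)&(abs(C[...,1]+.11)<.12)
P=C[g][:,:2]; from scipy.optimize import least_squares
s=least_squares(lambda q:np.hypot(P[:,0]-q[0],P[:,1]-q[1])-q[2],[.58,-.11,.045],loss='soft_l1',f_scale=.003); print('rim',s.x,g.sum())
for n,(r,c) in dict(block=(238/2.8+150,495/2.9+180),nub=(175/2.8+150,491/2.9+180),tip=(158/2.8+150,515/2.9+180)).items():
    q=atz(p,r,c,.156); q2=q[:2]-s.x[:2]; print(n,q.round(3),np.hypot(*q2),np.degrees(np.arctan2(q2[1],q2[0])))
```

```text
[[ 0.     0.318 -0.948]
 [-0.    -0.948 -0.318]
 [-1.     0.    -0.   ]]
rib rect 416.1477966308594 84.09429168701172 (295.0823974609375, 26.86074447631836) 29.769378662109375 155
rib dir [-0.87579992 -0.48267431] -151.13978817035508 [0.51537151 0.14060971]
z pct [0.01983178 0.04008713 0.07001767]
ear [0.57203279 0.15734454 0.0205    ]
enc 0.43508535623550415 0.07808183133602142 0.16109874844551086
rim [ 0.59200947 -0.11403266  0.04666307] 570
block [ 0.572 -0.07   0.156] 0.04871374167426512 114.26144010211385
nub [ 0.627 -0.068  0.156] 0.05825343739546354 52.81090653447627
tip [ 0.642 -0.088  0.156] 0.056392946165423063 27.683044179740012
```

>>> step_arm(increments=[[0.0854,0.03,0.025,0.01,0],[0.0854,0.03,0.025,0.01,0],[0.0854,0.03,0.025,0.01,0],[0.0854,0.03,0.025,0.01,0],[0.0854,0.03,0.025,0.01,0],[0.0854,0.03,0.025,0.01,0],[0.0854,0.02,0.035,0.01,0],[0.0854,0.02,0.035,0.01,0],[0.0854,0.02,0.035,0.01,0],[0.0854,0.02,0.035,0.01,0],[0.0854,0.02,0.035,0,0],[0.0854,0.02,0.035,0,0]], force=60)

```text
clock: 1.85
position: [0.4997, -0.2308, 0.3324]
ee_rot: [0.698, 0.113, -0.697, 0.114]
ft_force: [1.0, -0.8, -0.9]
grip_width: 1.001
```

Run:
```python
from h import *
p=camera('wrist'); save('w1.png',p['color']); print(p['cam_to_world'].round(3).tolist(),p['fx'])
T=p['cam_to_world']
for q in ([.592,-.114,.15],[.518,.141,.068]):
    c=np.linalg.inv(T)@np.r_[q,1]; print(p['cx']+p['fx']*c[0]/-c[2],p['cy']+p['fy']*-c[1]/-c[2],-c[2])
```

```text
[[0.319, 0.909, 0.27, 0.569], [-0.948, 0.305, 0.092, -0.209], [0.002, -0.285, 0.959, 0.475], [0.0, 0.0, 0.0, 1.0]] 417.7605909852611
199.8445548690194 38.347379167098694 0.2963428111660783
-75.13549072236617 40.847794576988406 0.3713733048318175
```

>>> step_arm(increments=[[0.0854,0.028,0.03,0.005,0],[0.0854,0.028,0.03,0.005,0],[0.0854,0.028,0.03,0,0],[0.0854,0.026,0.03,0,0],[0.0854,0,0,0,0]])

```text
clock: 2.32
position: [0.6119, -0.1042, 0.3401]
ee_rot: [0.697, 0.119, -0.697, 0.116]
ft_force: [0.5, 1.3, 0.5]
grip_width: 0.998
```

```bash
cat > rim.py <<'E'
from h import *
p=camera('wrist'); C=cloud(p); np.savez('w2.npz',**{k:v for k,v in p.items()})
save('w2.png',p['color'])
g=(C[...,2]>0.145)&(C[...,2]<0.153)&(np.hypot(C[...,0]-.592,C[...,1]+.114)<.08)
P=C[g][:,:2]; 
from scipy.optimize import least_squares
# rim inner/outer: hist of heights & radii
s=least_squares(lambda q:np.hypot(P[:,0]-q[0],P[:,1]-q[1])-q[2],[.59,-.114,.045],loss='soft_l1',f_scale=.002); print(s.x,g.sum())
rad=np.hypot(P[:,0]-s.x[0],P[:,1]-s.x[1]); print(np.percentile(rad,[2,10,50,90,98]).round(4), np.median(C[g][:,2]))
for q in('grinder','switch','catch'):
    for d in regions_of(p,q)[:2]: print(q,d['p'],d['centre'],d['region'].sum())
E
python3 rim.py
```

```text
[ 0.5917872  -0.11442155  0.04613627] 5656
[0.0346 0.0384 0.046  0.0568 0.0687] 0.1489380712582298
grinder 0.84 [217.3, 316.3] 14988
switch 0.53 [220.0, 260.8] 117
```

View pics/w2.png

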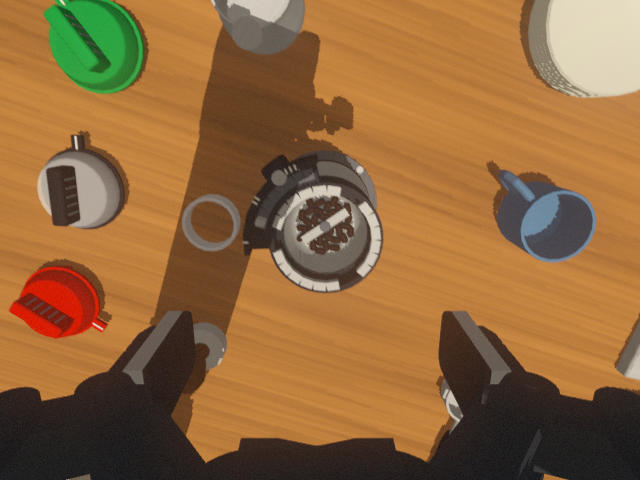

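Run:
```python
from h import *
p=dict(np.load('w2.npz')); a=p['color'][140:300,230:400]
a=np.clip(255*(a/255.)**.6,0,255).astype('uint8')
save('w2c.png',cv2.resize(a,None,fx=3.7,fy=3.7,interpolation=cv2.INTER_CUBIC))
C=cloud(p); m=np.hypot(C[...,0]-.5918,C[...,1]+.1144)<.085
m&=(C[...,2]>.13); h=np.histogram(C[m][:,2],np.arange(.13,.172,.002)); print(list(zip(h[1].round(3),h[0])))
# inner lip circle edge: white ring
```

```text
[(np.float64(0.13), np.int64(683)), (np.float64(0.132), np.int64(371)), (np.float64(0.134), np.int64(92)), (np.float64(0.136), np.int64(87)), (np.float64(0.138), np.int64(92)), (np.float64(0.14), np.int64(104)), (np.float64(0.142), np.int64(115)), (np.float64(0.144), np.int64(365)), (np.float64(0.146), np.int64(1659)), (np.float64(0.148), np.int64(2623)), (np.float64(0.15), np.int64(1030)), (np.float64(0.152), np.int64(96)), (np.float64(0.154), np.int64(449)), (np.float64(0.156), np.int64(389)), (np.float64(0.158), np.int64(61)), (np.float64(0.16), np.int64(2)), (np.float64(0.162), np.int64(0)), (np.float64(0.164), np.int64(0)), (np.float64(0.166), np.int64(0)), (np.float64(0.168), np.int64(0))]
```

View pics/w2c.png

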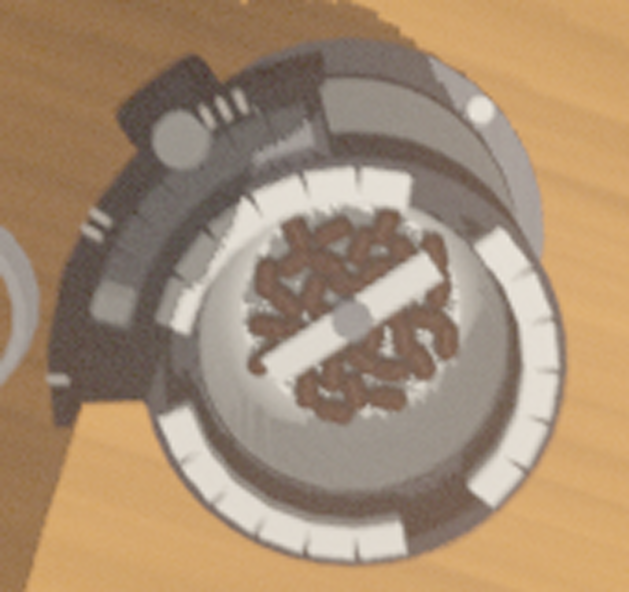

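Run:
```python
from h import *
from scipy.optimize import minimize, least_squares
p=dict(np.load('w2.npz')); C=cloud(p)
G=p['color'].min(2).astype(float)
# render score: lip top plane z=.150: sample brightness inside lip ring minus bands outside/inside and notches
hsv=cv2.cvtColor(p['color'],cv2.COLOR_RGB2HSV)
def samp(x,y,z):
    q=np.linalg.inv(p['cam_to_world'])@np.stack([x,y,np.full_like(x,z),np.ones_like(x)])
    u=p['cx']+p['fx']*q[0]/-q[2]; v=p['cy']-p['fy']*q[1]/-q[2]
    return cv2.remap(G.astype(np.float32),u.astype(np.float32)[None],v.astype(np.float32)[None],cv2.INTER_LINEAR)[0]
def score(q,parts=False,z=.15):
    cx,cy,yaw=q; th=np.radians(np.arange(0,360,1.)); k=np.abs((np.degrees(th)+60)%120-60)
    S=0
    rr=lambda r:samp(cx+r*np.cos(th+yaw),cy+r*np.sin(th+yaw),z)
    lip=(rr(.0385)+rr(.040)+rr(.0415)+rr(.0425))/4; out=rr(.0445)+rr(.0455)
    on=k>15; off=k<12
    return -(lip[on].mean()-lip[off].mean()-.4*out.mean())
best=None
for yaw in np.radians(range(95,125,5)):
    for z in(.148,.150,):
        r=minimize(score,[.592,-.114,yaw],args=(False,z),method='Nelder-Mead',options=dict(initial_simplex=[[.592,-.114,yaw],[.597,-.114,yaw],[.592,-.109,yaw],[.592,-.114,yaw+.1]]))
        print(z,r.x[:2].round(4),np.degrees(r.x[2]).round(2),round(r.fun,2))
c=np.array([.592,-.114])
for n,(x,y) in dict(b1=(57,380),b2=(95,224),b3=(222,105),nub=(180,138)).items():
    q=atz(p,140+y/3.7-.4,230+x/3.7-.4,.156)[:2]; print(n,q.round(4),np.hypot(*(q-c)),np.degrees(np.arctan2(*(q-c)[::-1])))
# circle from three marks with known radius 65.5
Q=np.array([atz(p,140+y/3.7-.4,230+x/3.7-.4,.156)[:2] for x,y in((57,380),(95,224),(222,105))])
s=least_squares(lambda v:np.r_[[Q[i]-v[:2]-.0655*np.array([np.cos(v[2]-t),np.sin(v[2]-t)]) for i,t in enumerate(np.radians([0,32,65]))]].ravel(),[.592,-.114,1.9]); print('marks',s.x[:2],np.degrees(s.x[2]),s.fun.round(4))
```

```text
0.148 [ 0.5909 -0.1109] 97.08 27.88
0.15 [ 0.5924 -0.1101] 96.2 29.32
0.148 [ 0.5908 -0.1109] 97.33 27.87
0.15 [ 0.5923 -0.1101] 96.2 29.31
0.148 [ 0.5898 -0.1216] 109.07 -24.6
0.15 [ 0.5902 -0.1212] 109.22 -30.49
0.148 [ 0.594  -0.1028] 123.76 28.93
0.15 [ 0.5923 -0.1101] 96.33 29.29
0.148 [ 0.5941 -0.1027] 123.48 28.95
0.15 [ 0.5944 -0.1026] 122.94 29.59
0.148 [ 0.594  -0.1028] 123.32 28.94
0.15 [ 0.5944 -0.1027] 123.23 29.6
b1 [ 0.5672 -0.0582] 0.06107682659576086 113.99875647927901
b2 [ 0.6035 -0.056 ] 0.059087331171036026 78.82148543205984
b3 [ 0.6365 -0.0739] 0.05991347579863631 42.02133605315452
nub [ 0.627  -0.0677] 0.05807773857108176 52.91651217735985
marks [ 0.58962538 -0.11996878] 109.76128820197476 [-0.0003  0.0001 -0.0001 -0.0001  0.0004 -0.    ]
```

>>> step_arm(increments=[[0.0854,-0.009,0.031,-0.005,-0.02],[0.0854,-0.009,0.031,-0.01,-0.02],[0.0854,-0.009,0.031,-0.012,0],[0.0854,-0.009,0.031,-0.012,0],[0.0854,-0.009,0.031,-0.012,0],[0.0854,-0.009,0.031,-0.012,0],[0.0854,-0.009,0.031,-0.012,0],[0.0854,-0.009,0.028,-0.012,0],[0.0854,0,0,0,0]])

```text
clock: 3.27
position: [0.5338, 0.137, 0.2529]
ee_rot: [-0.699, -0.102, 0.7, -0.102]
ft_force: [-0.3, 0.4, -0.1]
grip_width: 0.996
```

```bash
cat > lid.py <<'E'
from h import *
p=camera('wrist'); C=cloud(p); np.savez('w3.npz',**p)
from scipy.spatial.transform import Rotation as R
o=monitor.get_obs(); M=R.from_quat(o['ee_rot']).as_matrix(); print(o['position'].round(4),'tool y deg',np.degrees(np.arctan2(M[1,1],M[0,1])))
n=np.hypot(C[...,0]-.518,C[...,1]-.141)<.06
dome=n&(C[...,2]>.036)&(C[...,2]<.044)
rib=n&(C[...,2]>.062)&(C[...,2]<.074)
(cx,cy),sz,a=cv2.minAreaRect((C[rib][:,:2]*1000).astype(np.float32)); print('rib',cx,cy,sz,a,np.median(C[rib][:,2]),rib.sum())
fl=n&(C[...,2]>.013)&(C[...,2]<.03); (x,y),r=cv2.minEnclosingCircle((C[n&(C[...,2]>.036)][:,:2]*1000).astype(np.float32)); print('dome',x,y,r)
for d in regions_of(p,'lid')[:4]: print(d['p'],d['centre'])
a=p['color'][100:400,170:470]; save('w3.png',cv2.resize(a,None,fx=2,fy=2,interpolation=cv2.INTER_CUBIC))
E
python3 lid.py
```

```text
[0.5353 0.1339 0.2538] tool y deg -73.56190286920778
rib 519.6751098632812 143.39627075195312 (59.27639389038086, 16.427001953125) 16.415847778320312 0.06739875812648163 1372
dome 526.3865356445312 143.09950256347656 59.341670989990234
0.9 [208.0, 306.1]
0.87 [249.6, 116.8]
0.7 [345.2, 267.6]
0.63 [39.1, 344.2]
```

View pics/w3.png

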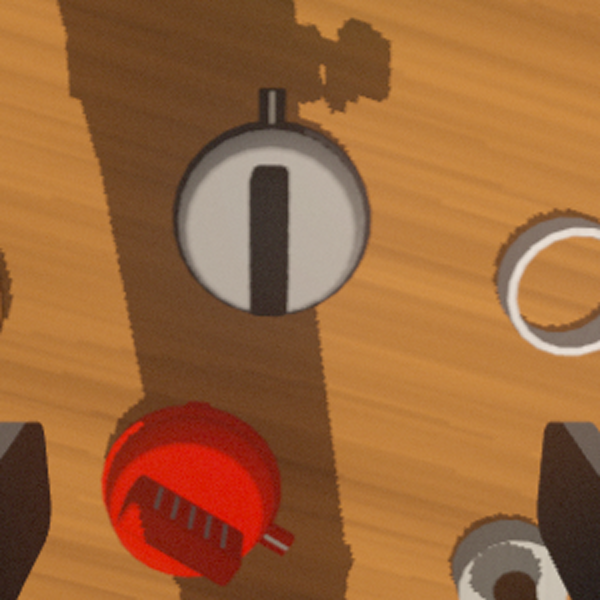

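>>> step_arm(increments=[[0.0854,-0.009,0.006,-0.02,0],[0.0854,-0.008,0.0046,-0.035,0],[0.0854,0,0,-0.035,0],[0.0854,0,0,-0.035,0],[0.0854,0,0,-0.035,0],[0.0854,0,0,-0.02,0],[0.0854,0,0,-0.015,0],[0.0854,0,0,-0.01,0],[0.0854,0,0,-0.005,0],[0.0854,0,0,0,0]])

```text
clock: 4.2
position: [0.5202, 0.1416, 0.044]
ee_rot: [-0.7, -0.099, 0.7, -0.099]
ft_force: [0.8, -0.2, -0.3]
grip_width: 0.994
```

```bash
python3 -c "
from h import *
o=monitor.get_obs(); print(o['position'].round(4),o['ft_force'].round(2),o['ee_rot'].round(4))"
```

```text
[0.5202 0.1416 0.044 ] [ 0.78 -0.25 -0.34] [-0.6999 -0.0991  0.7003 -0.0995]
```

>>> step_arm(increments=[[0.07,0,0.0015,0,0],[0.04,0,0,0,0],[0.01,0,0,0,0],[0.0,0,0,0,0],[0.0,0,0,0,0],[0.0,0,0,0,0],[0.0,0,0,0,0],[0.0,0,0,0,0]], force=70)

```text
clock: 4.87
position: [0.5202, 0.1448, 0.0448]
ee_rot: [0.7, 0.1, -0.7, 0.1]
ft_force: [-2.2, 0.2, 5.8]
grip_width: 0.171
```

>>> step_arm(increments=[[0.0,0,0,0.01,0],[0.0,0,0,0.03,0],[0.0,0,0,0.035,0],[0.0,0,0,0.035,0.1],[0.0,0,0,0.035,0.12],[0.0,0,0,0.035,0.12],[0.0,0,0,0.03,0.12],[0.0,0,0,0,0.12],[0.0,0.01,-0.02,0,0.12],[0.0,0.01,-0.03,0,0.12],[0.0,0.01,-0.03,0,0.12],[0.0,0.01,-0.03,0,0.12]])

```text
clock: 5.87
position: [0.5598, 0.0333, 0.2547]
ee_rot: [-0.552, -0.442, 0.552, -0.442]
ft_force: [-0.5, 0.3, -2.3]
grip_width: 0.175
```

>>> step_arm(increments=[[0.0,0.01,-0.03,0,0.12],[0.0,0.01,-0.03,0,0.12],[0.0,0.01,-0.03,0,0.12],[0.0,0,-0.03,0,0.12],[0.0,0,-0.017,0,0.087],[0.0,0,0,0,0],[0.0,0,0,0,0]])

```text
clock: 6.45
position: [0.5894, -0.1035, 0.2542]
ee_rot: [0.409, 0.577, -0.409, 0.576]
ft_force: [0.3, 0.7, -0.4]
grip_width: 0.172
```

```bash
cat > look.py <<'E'
from h import *
import sys
from scipy.spatial.transform import Rotation as R
o=monitor.get_obs(); M=R.from_quat(o['ee_rot']).as_matrix(); print(o['clock'],o['position'].round(4),'tool y deg',np.degrees(np.arctan2(M[1,1],M[0,1])),o['grip_width'],o['ft_force'].round(2),o['joint_pos'].round(2), M[:,0].round(4))
n=sys.argv[1]; p=camera('wrist'); np.savez(n+'.npz',**p); save(n+'.png',p['color'])
E
python3 look.py w4
```

```text
6.45 [ 0.5894 -0.1035  0.2542] tool y deg 19.306678327657146 0.17208067838078114 [ 0.31  0.67 -0.38] [ 0.62  0.33 -0.67  1.47  0.21  1.41  0.29] [-8.e-04  5.e-04 -1.e+00]
```

View pics/w4.png

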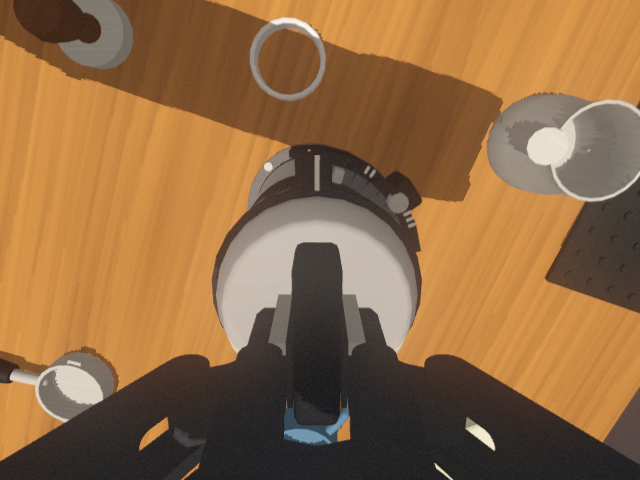

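Run:
```python
from h import *
p=dict(np.load('w4.npz')); a=p['color'][135:265,240:430]
a=np.clip(255*(a/255.)**.6,0,255).astype('uint8')
save('w4c.png',cv2.resize(a,None,fx=4,fy=4,interpolation=cv2.INTER_CUBIC))
```

```text
(no output)
```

View pics/w4c.png

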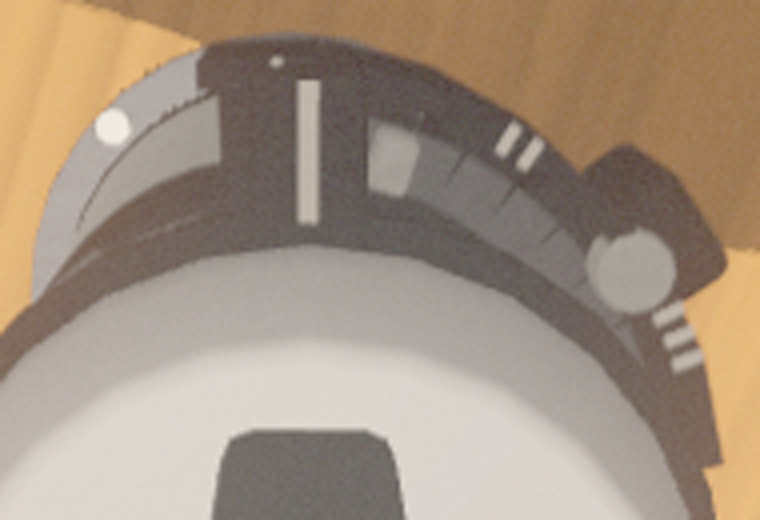

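Run:
```python
from h import *
from scipy.optimize import least_squares
p=dict(np.load('w4.npz')); f=lambda x,y,z:atz(p,135+y/4-.4,240+x/4-.4,z)[:2]
Q=[f(520,147,.156),f(680,338,.156),f(631,270,.156)]; r=[.0655,.0655,.0643]; t=np.radians([32,65,55.2])
s=least_squares(lambda v:np.r_[[Q[i]-v[:2]-r[i]*np.array([np.cos(v[2]-t[i]),np.sin(v[2]-t[i])]) for i in range(3)]].ravel(),[.592,-.114,1.9]); print('grinder',s.x[:2].round(4),np.degrees(s.x[2]),s.fun.round(4))
b=f(276,62,.156)-s.x[:2]; print('b1tip',np.hypot(*b),np.degrees(np.arctan2(*b[::-1])))
# lid: height of underside = TCP z-.0448
zl=.2542-.0448
o,i=f(308,82,zl+.0205),f(308,222,zl+.0205); d=o-i; print('line',o,i,np.hypot(*d),np.degrees(np.arctan2(d[1],d[0])))
u=d/np.hypot(*d); print('centre if outer end at 60:',o-.06*u,' 59:',o-.059*u)
C=cloud(p); n=(np.hypot(C[...,0]-.589,C[...,1]+.1035)<.06)
rib=n&(abs(C[...,2]-zl-.068)<.004); rib[:,:250]=0; rib[:,390:]=0; print('z',np.median(C[rib][:,2]),rib.sum())
dm=n&(abs(C[...,2]-zl-.040)<.004); P=C[dm][:,:2]; print('dome z',np.median(C[dm][:,2]),'expected',zl+.04)
```

```text
grinder [ 0.5892 -0.1189] 109.16195238369978 [ 0.0004 -0.0001  0.0006 -0.0003 -0.001   0.0004]
b1tip 0.06711802648414597 109.08729001034757
line [ 0.57019672 -0.05027644] [ 0.57478999 -0.06335285] 0.01385967391461921 109.3545213392492
centre if outer end at 60: [ 0.59008146 -0.10688561]  59: [ 0.58975005 -0.10594212]
z 0.276903070612204 8618
dome z 0.2489427415238941 expected 0.24939999999999998
```

>>> step_arm(increments=[[0.0,0,-0.008,-0.005,0],[0.0,0,-0.008,-0.015,0],[0.0,0,0,-0.015,0],[0.0,0,0,-0.015,0],[0.0,0,0,-0.005,0],[0.0,0,0,0,0],[0.0,0,0,0,0]])

```text
clock: 7.08
position: [0.59, -0.1179, 0.1998]
ee_rot: [0.408, 0.577, -0.408, 0.578]
ft_force: [0.3, 1.0, -1.4]
grip_width: 0.169
```

```bash
cat > st.py <<'E'
from h import *
from scipy.spatial.transform import Rotation as R
o=monitor.get_obs(); M=R.from_quat(o['ee_rot']).as_matrix(); print(round(o['clock'],2),o['position'].round(4),'tool y deg',np.degrees(np.arctan2(M[1,1],M[0,1])).round(2),'F',o['ft_force'].round(2),'T',o['torque'].round(3),M[:,0].round(3))
E
python3 st.py
```

```text
7.08 [ 0.59   -0.1179  0.1998] tool y deg 19.52 F [ 0.33  0.96 -1.4 ] T [0.015 0.012 0.013] [ 0.  0. -1.]
```

>>> step_arm(increments=[[0.0,-0.0005,-0.0015,-0.002,0],[0.0,0,0,-0.003,0],[0.0,0,0,-0.003,0],[0.0,0,0,-0.003,0],[0.0,0,0,0,0]])

```text
clock: 7.5
position: [0.5893, -0.1197, 0.1881]
ee_rot: [0.408, 0.577, -0.408, 0.577]
ft_force: [0.6, 1.1, -1.3]
grip_width: 0.172
```

```bash
python3 st.py
```

```text
7.5 [ 0.5893 -0.1197  0.1881] tool y deg 19.49 F [ 0.63  1.1  -1.32] T [ 0.328 -0.161 -0.025] [ 0.  0. -1.]
```

>>> step_arm(increments=[[0.0,0,0,-0.002,0],[0.0,0,0,-0.002,0],[0.0,0,0,-0.002,0],[0.0,0,0,-0.001,0],[0.0,0,0,-0.001,0],[0.0,0,0,0,0]])

```text
clock: 8.0
position: [0.5894, -0.1197, 0.1804]
ee_rot: [0.408, 0.577, -0.408, 0.577]
ft_force: [-2.1, 1.8, 1.1]
grip_width: 0.174
```

```bash
python3 st.py
```

```text
8.0 [ 0.5894 -0.1197  0.1804] tool y deg 19.49 F [-2.11  1.77  1.09] T [0.495 0.253 0.021] [ 0.  0. -1.]
```

>>> step_arm(increments=[[0.0,0,0,-0.001,0],[0.0,0,0,-0.001,0],[0.0,0,0,0,0]])

```text
clock: 8.25
position: [0.5894, -0.1197, 0.1803]
ee_rot: [0.408, 0.577, -0.408, 0.578]
ft_force: [-10.2, 2.8, 16.3]
grip_width: 0.166
```

```bash
python3 st.py; python3 look.py w5
python3 - <<'E'
from h import *
p=dict(np.load('w5.npz')); a=np.clip(255*(p['color']/255.)**.6,0,255).astype('uint8')[150:400,190:450]
save('w5c.png',cv2.resize(a,None,fx=2.4,fy=2.4,interpolation=cv2.INTER_CUBIC))
E
```

```text
8.25 [ 0.5894 -0.1197  0.1803] tool y deg 19.49 F [-10.19   2.84  16.31] T [ 0.611  1.974 -0.009] [ 0.001 -0.001 -1.   ]
8.25 [ 0.5894 -0.1197  0.1803] tool y deg 19.48613869017791 0.1656295128110683 [-10.19   2.84  16.31] [ 0.64  0.38 -0.65  1.57  0.24  1.27  0.29] [ 6.e-04 -7.e-04 -1.e+00]
```

View pics/w5c.png

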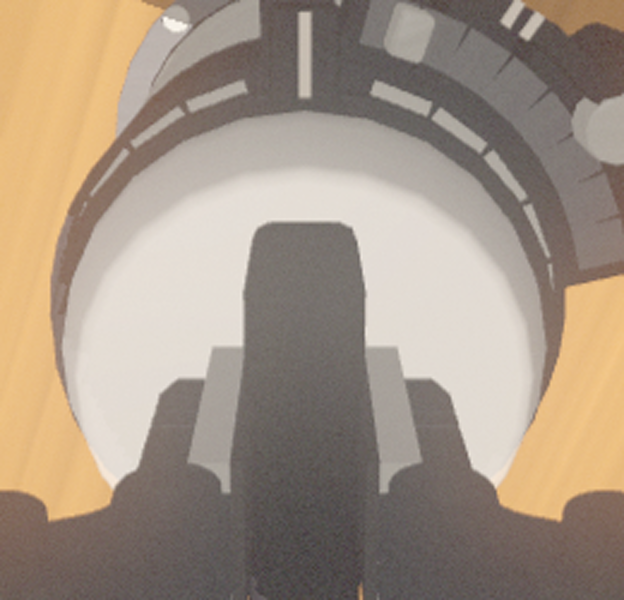

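Run:
```python
from h import *
p=dict(np.load('w5.npz')); C=cloud(p)
f=lambda x,y:(int(150+y/2.4),int(190+x/2.4))
for n,(x,y) in dict(l1=(215,95),l2=(160,127),l3=(110,170),r1=(400,97),r2=(460,130),r3=(508,175),ear=(304,40),earin=(304,90),dome=(300,195),domeL=(150,300),domeR=(460,300),domefar=(130,420),domefarR=(500,420),rib=(305,260),b2=(520,18),nub=(605,130)).items():
    r,c=f(x,y); P=C[r-1:r+2,c-1:c+2].reshape(-1,3); m=np.median(P,0); q=m[:2]-[.5894,-.1195]; print(n,m.round(4),'r',np.hypot(*q).round(4),np.degrees(np.arctan2(*q[::-1])).round(1))
```

```text
l1 [ 0.5601 -0.0856  0.1496] r 0.0449 130.8
l2 [ 0.5527 -0.0939  0.1499] r 0.0448 145.1
l3 [ 0.5466 -0.1044  0.1495] r 0.0454 160.5
r1 [ 0.5904 -0.0751  0.15  ] r 0.0444 88.7
r2 [ 0.6025 -0.0771  0.15  ] r 0.0444 72.9
r3 [ 0.6134 -0.0814  0.1498] r 0.045 57.8
ear [ 0.5712 -0.0706  0.1569] r 0.0522 110.4
earin [ 0.5739 -0.0782  0.1567] r 0.0441 110.6
dome [ 0.578  -0.0909  0.1752] r 0.0308 111.7
domeL [ 0.5613 -0.1147  0.1756] r 0.0285 170.4
domeR [ 0.6074 -0.0988  0.1752] r 0.0275 49.0
domefar [ 0.5645 -0.1364  0.1753] r 0.0301 -145.8
domefarR [ 0.6216 -0.1162  0.175 ] r 0.0324 5.9
rib [ 0.5797 -0.0937  0.196 ] r 0.0276 110.6
b2 [ 0.6036 -0.0555  0.1557] r 0.0656 77.5
nub [ 0.6245 -0.0679  0.1566] r 0.0624 55.8
```

>>> step_arm(increments=[[0.0,0,0,0.001,0],[0.0,-0.0005,0,0,0],[0.0,0,0,0,-0.02],[0.0,0,0,0,-0.04],[0.0,0,0,0,-0.05],[0.0,0,0,0,-0.05],[0.0,0,0,0,0]], force=100)

```text
clock: 8.88
position: [0.5899, -0.1197, 0.1805]
ee_rot: [0.454, 0.542, -0.453, 0.543]
ft_force: [0.0, 3.0, 6.5]
grip_width: 0.166
```

```bash
python3 st.py
```

```text
8.88 [ 0.5899 -0.1197  0.1805] tool y deg 10.17 F [0.05 2.95 6.52] T [ 0.538 -0.028  0.024] [ 0.003 -0.    -1.   ]
```

>>> step_arm(increments=[[0.0,0,0,0,-0.05],[0.0,0,0,0,-0.06],[0.0,0,0,0,-0.06],[0.0,0,0,0,-0.06],[0.0,0,0,0,-0.06],[0.0,0,0,0,-0.05],[0.0,0,0,0,-0.04],[0.0,0,0,0,-0.02],[0.0,0,0,0,0],[0.0,0,0,0,0]])

```text
clock: 9.72
position: [0.5893, -0.1196, 0.1804]
ee_rot: [0.552, 0.442, -0.551, 0.443]
ft_force: [-3.1, 1.9, 8.0]
grip_width: 0.165
```

```bash
python3 st.py;  python3 look.py w6
python3 - <<'E'
from h import *
p=dict(np.load('w6.npz')); a=np.clip(255*(p['color']/255.)**.6,0,255).astype('uint8')[110:310,190:450]
save('w6c.png',cv2.resize(a,None,fx=3,fy=3,interpolation=cv2.INTER_CUBIC))
E
```

```text
9.72 [ 0.5893 -0.1196  0.1804] tool y deg -12.57 F [-3.09  1.87  8.03] T [0.508 0.746 0.221] [ 0.001 -0.    -1.   ]
9.7167 [ 0.5893 -0.1196  0.1804] tool y deg -12.571366285084927 0.16487424010287555 [-3.09  1.87  8.03] [ 0.57  0.37 -0.56  1.57  0.2   1.26 -0.24] [ 1.3e-03 -4.0e-04 -1.0e+00]
```

View pics/w6c.png

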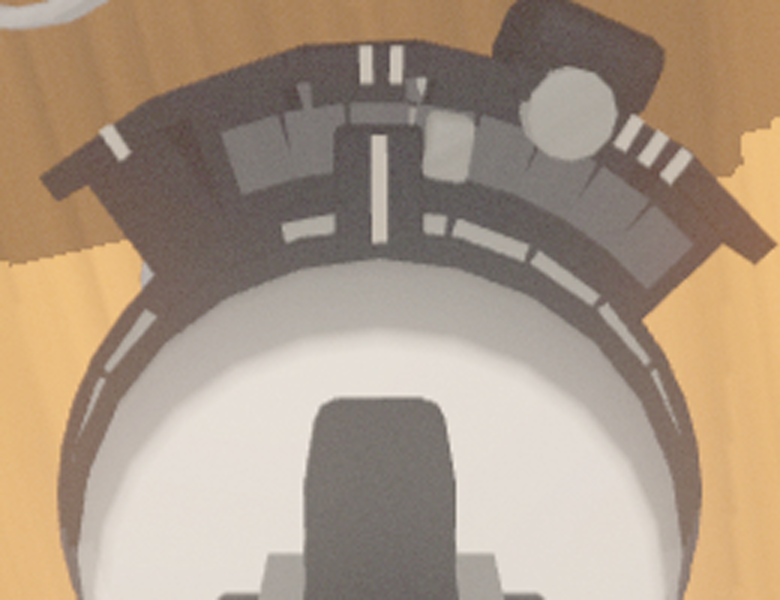

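```bash
python3 -c "
from h import *
print(ticket.hand_in())"; python3 st.py
```

```text
the job is handed in; nothing more can be done
None
the job is handed in; nothing more can be done
```

The clear lid is on the grinder. I dropped it fully home at the one-bar mark, turned it clockwise to the two-bar pulse mark and handed the job in at 9.8 s, still gripping it at 100 N.

**Position:** The tool turned 32.1° after home. In the last picture the ear's white line sits between the two bars, and the nub of the catch was well clear of the ear. I never turned towards the lock.

**Switch:** The ear was against the switch tab. The moment about the vertical axis was 0.22 N m, close to the 0.25 N m given for the pulse mark. I could not read the switch directly.

**Seating:** Before the turn, the dome top was level at 0.175 m, against 0.1755 m expected. The tool height was still 0.1804 m after the turn, with about 8 N of light downward press.

**Forces:** The most I saw was about 16 N vertically while seating the lid. The arm went near nothing else on the counter, though I took no final picture of the other objects.

**Disagreements:**
- My first circle fit of the rim was about 5 mm off in y. I dropped it for the fit to the marks, which agreed within about 1 mm from two views.
- With the lid home, some white of the rim still showed beyond the flange on the ear side. That could be 1–2 mm of play off centre.

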